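# Seat the bracket on the trimming fixture's dowel

### The job

Pick up the loose steel bracket by its upright grip and, with its tail swung well clear of the keeper on the fixture, feel for the fixture's dowel until the bracket's hole drops over it and the bracket lies flat on the fixture. Then swing it round the dowel until its tail is under the keeper's lip and against the stop, and let go. Feel your way gently: never push the bracket against the fixture with more than 40 N, and leave the wax tub and the sanding block where they are.

Things in the scene. Friction and masses are not known exactly. Their poses are not given: they have to be found in the camera images.
- bracket: Loose flat steel plate, 50 mm wide (x), 164 mm long (y), 10 mm thick, about 0.3 kg, with a 13 mm through hole near one end and an upright grip. Origin: on the hole's axis at the underside; z up. The plate runs from y = -40 to +124 mm (tail end), x = -25 to +25 mm. It starts flat on the table.
- bracket_grip (a point): Middle of the bracket's upright grip, a steel tab at the bracket's x = 0, y = +40 mm: 14 mm thick in x, 36 mm long in y, from 10 to 52 mm above the underside. This point is 38 mm above the underside. Pinch the tab across x.
- bracket_tail (a point): Point on the bracket's underside at its x = 0, y = +99 mm: the place on the tail that ends under the keeper's lip.
- fixture: Aluminium base plate, 100 x 175 mm, fixed on four rubber feet that give 1 mm per 12 N downwards after the first 5 N (3.5 mm at most). Its top face is 12 mm above the table. Origin: at table height below the middle of a short dark slot that runs along y. When home, the bracket lies with its y along the fixture's y. With its yaw about 0.4 rad greater it comes down clear of the keeper.
- fixture_slot (a point): Middle of the slot, on the base plate's top face. A rigid 10 mm steel dowel rises from the slot to 14.5 mm above the top face; its rim is bevelled by only 1 mm. It stands at the fixture's x = 0 but is clamped anywhere from y = -20 to +20 mm along the slot, differently each time and not measured: feel for it. It cannot be moved.
- fixture_keeper (a point): Foot of the stop face of the keeper, a steel block on the base plate: fixture x = +25, y = +99 mm, on the top face. The keeper spans y = +88 to +110 mm; its stop face looks to -x. Above it a lip reaches out to x = +12 mm, its underside 14 mm over the top face (the bracket is 10 mm thick); with its screw the keeper is 28 mm high.
- wax_tub: Bystander: white plastic tub with a coloured lid, 66 mm wide, 62 mm high, on the sheet of card at the back. Origin: middle of its underside.
- sand_block: Bystander: cork sanding block, 47 x 85 x 26 mm, on the sheet of card at the back. Origin: middle of its underside.
There are look-alikes about, which are no part of the job. Several things look just like the fixture: the one meant starts nearest to the robot's base.

How it is judged:
On the way:
1. the bracket's hole is over the dowel and it lies flat on the fixture, with its tail still clear of the keeper (y of bracket in the frame of fixture between -0.022 and 0.022 m and x of bracket in the frame of fixture between -0.005 and 0.005 m and z of bracket in the frame of fixture below 0.014 m and angle between bracket's own z axis and vertical below 0.03 rad and x of bracket_tail in the frame of fixture below -0.012 m and y of bracket_tail in the frame of fixture above 0.03 m), for 0.2 s.
At the end, for the whole second after the job is handed in: The bracket lies flat on the fixture (within 2 mm and 0.03 rad) with its hole over the dowel, its tail under the keeper's lip and within 4 mm of the stop, at rest and released (y of bracket in the frame of fixture between -0.022 and 0.022 m and x of bracket in the frame of fixture between -0.005 and 0.005 m and z of bracket in the frame of fixture below 0.014 m and angle between bracket's own z axis and vertical below 0.03 rad and x of bracket_tail in the frame of fixture between -0.004 and 0.006 m and y of bracket_tail in the frame of fixture above 0.06 m and linear speed of bracket below 0.01 m/s); the robot touches nothing.
It fails at once if the bracket is pushed against the fixture, its dowel or its keeper with more than 40 N (contact force between bracket and fixture above 40 N).
It fails at once if the wax tub or the sanding block is moved by more than 30 mm (distance of any of wax_tub, sand_block from where it was at the start of the episode above 0.03 m).
It also fails if it takes over 72 s, if anything falls off the work surface, if the arm or the gripper's body presses on something with over 40 N, if the wrist force passes 120 N, or if a joint passes its speed limit or range.

### The arm

A 6-joint arm with a two-finger parallel gripper is mounted at the origin on a cart in front of the work surface, level with it; the furniture and walls round the work are solid. World frame = base frame: x ahead of the robot, y to its left, z up, the work surface at z = 0. Lengths are in m, angles in rad, forces in N, time in s.
With the tool pointing down it reaches from about 0.325 to 0.925 m from the base axis. Payload 3.1 kg.
Tool frame: the origin (TCP) lies midway between the tips of the shut fingers; the grasp point (between the pads) lies 19 mm behind it; z points along the fingers, y is the direction in which the jaws open and shut (so a half turn about z gives the same grasp; the last joint's range is limited). The gripper opens to 85 mm and grips with 20 to 120 N. Pads are 22 mm wide; open, the fingers measure 114 mm over their backs; the gripper's body (76 mm by 85 mm) begins 54 mm behind the grasp point. The pads swing forward as they close: fully open they stand 13 mm farther back than shut.
Start: joints at [1.225, 0.217, 1.613, -0, 1.311, -0.112], TCP at [0.145, 0.608, 0.231] pointing down, gripper open.
Joint ranges: [-2.75, 2.75], [-0.78, 2.1], [0.31, 2.55], [-1.13, 4.27], [0.13, 2.63], [-2.58, 2.58]. Speed limits (rad/s): [2.79, 2.79, 3.14, 3.14, 3.14, 3.14].

### API

Orientations are given as a unit quaternion [x, y, z, w].
In Python, from workcell import r gives the robot as it stands. Calls block until the motion is done:
- r.move_ptp(position, orientation): joint-space move of the TCP to a pose.
- r.move_straight(position, ori=None, v=0.15, stop_force=None): straight line of the TCP; ori=None keeps the orientation; v is the mean speed in m/s. With stop_force (N) it stops when the force on the tool has changed by that much, and returns True; else False.
- r.movej(angles): joint-space move.
- r.set_gripper(opening, strength=None): opening from 0.0 (shut) to 1.0 (fully open); strength is the grip in N (None keeps the last); returns when the fingers have stopped.
- r.pause(seconds).
- r.inverse_kinematics(position, orientation): joint angles nearest the present ones, or None.
- r.observe(): the state.
- r.read_camera(name): name is "side" or "top" or "wrist"; returns a dict with "pixels" (480x640x3 uint8, red, green, blue), "intrinsics" (3x3 intrinsics, pixels), "origin" and "attitude" of the camera in the world. Camera axes: x right, y down, z forward; pixel columns grow to the right and rows downward; lengths in m; the calibration is good to about 2 mm. A picture is of the moment at which its call begins. There is no depth.
A pose or a line that the arm cannot do raises r.Unreachable and nothing moves.
- r.sign_off(): hands the job in, once; it reports no verdict.
The state is a dict: "time": time; "joint_pos": joint angles; "joint_velocities": joint speeds; "joint_torque": joint torques, N m; "ee_pos": TCP position; "eef_rot": TCP orientation; "ft_force": force on the tool from outside, world axes, zero at the start; "moment": the same for the moment, N m; "grip_width": opening from 0.0 (shut) to 1.0 (fully open).
Only numpy, scipy, OpenCV 4.12 (cv2) and the standard library are available. Lean on these libraries where they do the work, as an engineer would, in place of code of your own. Each camera call takes 0.05 s, during which the arm holds its last target.

## Working session

There is one attempt and no reset: what is moved stays moved. The work goes in short steps, each a Python script; the robot and the scene stay as the last script left them, time stands still between calls to the robot, and variables do not carry over. Pictures are saved under pics/ and viewed, and the job is handed in when it is done.

```bash
ls; mkdir -p pics; python3 - <<'E'
from workcell import r
import cv2,json,numpy as np
o=r.observe();print(o)
for n in ["side","top","wrist"]:
    c=r.read_camera(n);cv2.imwrite(f"pics/{n}0.png",c["pixels"][:,:,::-1])
    print(n,c["intrinsics"],c["origin"],c["attitude"])
E
```

```text
pics
{'time': 0.0, 'joint_pos': array([ 1.22482103e+00,  2.17745524e-01,  1.61497280e+00,  3.99531019e-06,
        1.31131138e+00, -1.12212909e-01]), 'joint_velocities': array([-0.00054918, -0.00085523,  0.00039562,  0.00154831,  0.00043334,
        0.00066746]), 'joint_torque': array([-2.65536810e-04, -3.96841192e+01, -3.03858125e+01, -1.14586701e-04,
        9.56704316e-03,  4.28407262e-06]), 'ee_pos': array([0.1444734 , 0.6072106 , 0.22995345]), 'eef_rot': array([ 1.16615678e-01,  9.93176368e-01, -1.18625228e-03, -2.78601736e-04]), 'ft_force': array([-0.65657397, -0.1565294 , -0.0896545 ]), 'moment': array([ 0.0117166 , -0.03464681,  0.00085395]), 'grip_width': 1.00045424581613}
side [[554.40892907   0.         320.43273143]
 [  0.         554.40892907 232.77644697]
 [  0.           0.           1.        ]] [ 0.27190585 -1.56317427  0.85967977] [ 0.85523985 -0.0985645   0.06806415 -0.50419948]
top [[541.10645859   0.         313.17383566]
 [  0.         541.10645859 241.52359005]
 [  0.           0.           1.        ]] [ 0.3284897  -0.16071147  1.43942966] [-0.69520492  0.71193472 -0.07123173  0.06902976]
wrist [[432.63206004   0.         318.84877914]
 [  0.         432.63206004 243.83862968]
 [  0.           0.           1.        ]] [0.06550558 0.62590866 0.37256469] [0.77457175 0.61209737 0.0979951  0.12558812]
```

View pics/top0.png

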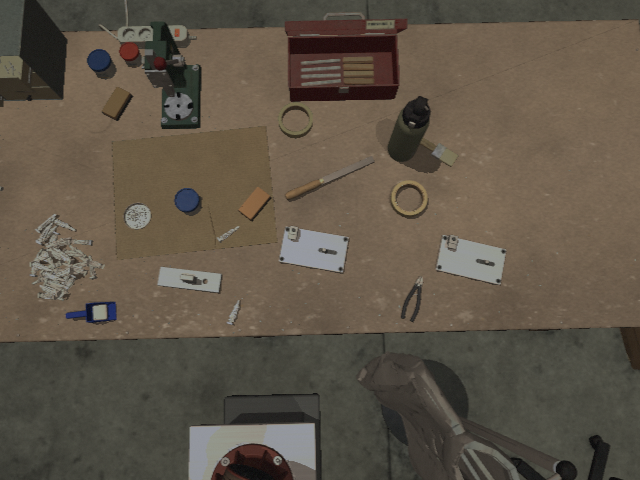

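View pics/side0.png

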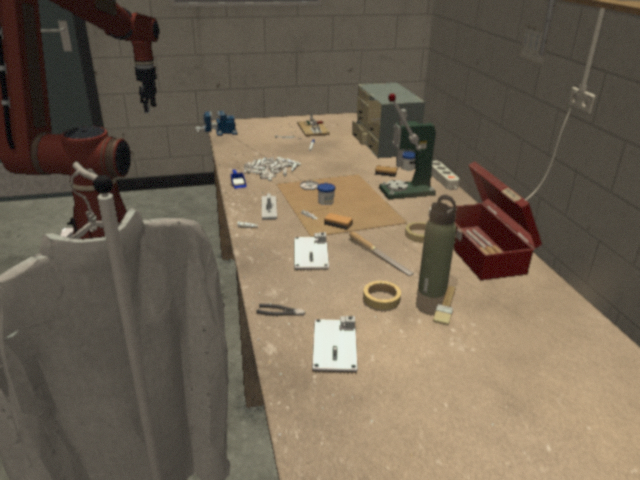

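View pics/wrist0.png

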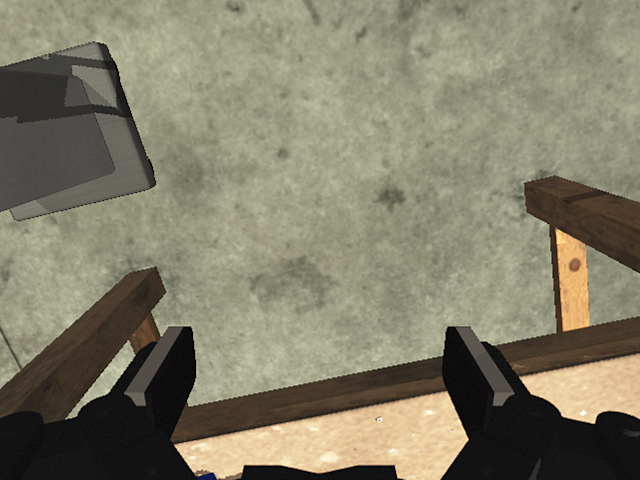

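```bash
cat > h.py <<'E'
from workcell import r
import cv2,numpy as np
from scipy.spatial.transform import Rotation as R
def cam(n,save=None):
    c=r.read_camera(n)
    if save: cv2.imwrite(f"pics/{save}.png",c["pixels"][:,:,::-1])
    return c
def ray(c,uv,z):
    K=c["intrinsics"];d=R.from_quat(c["attitude"]).apply(np.linalg.inv(K)@[uv[0],uv[1],1]);o=np.array(c["origin"])
    return o+d*(z-o[2])/d[2]
def proj(c,p):
    q=R.from_quat(c["attitude"]).inv().apply(np.array(p)-c["origin"]);return (c["intrinsics"]@(q/q[2]))[:2]
def down(yaw):  # tool z down, tool y axis at world angle yaw (jaw axis)
    y=np.array([np.cos(yaw),np.sin(yaw),0]);z=np.array([0,0,-1.]);x=np.cross(y,z)
    return R.from_matrix(np.c_[x,y,z]).as_quat()
E
python3 - <<'E'
from h import *
c=cam("top","top1")
im=c["pixels"][:,:,::-1]
cv2.imwrite("pics/cropB.png",cv2.resize(im[255:305,145:235],None,fx=8,fy=8,interpolation=cv2.INTER_CUBIC))
cv2.imwrite("pics/cropF.png",cv2.resize(im[215:285,265:365],None,fx=8,fy=8,interpolation=cv2.INTER_CUBIC))
for p in [(190,280),(314,250),(470,259),(250,460),(187,201),(255,204)]: print(p,ray(c,p,0.01))
E
```

```text
(190, 280) [0.51975246 0.1609191  0.01      ]
(314, 250) [ 0.59294937 -0.17031569  0.01      ]
(470, 259) [ 0.55854386 -0.58735706  0.01      ]
(250, 460) [0.06476489 0.00197169 0.01      ]
(187, 201) [0.73744545 0.17369988 0.01      ]
(255, 204) [ 0.72455629 -0.01222213  0.01      ]
```

View pics/cropB.png

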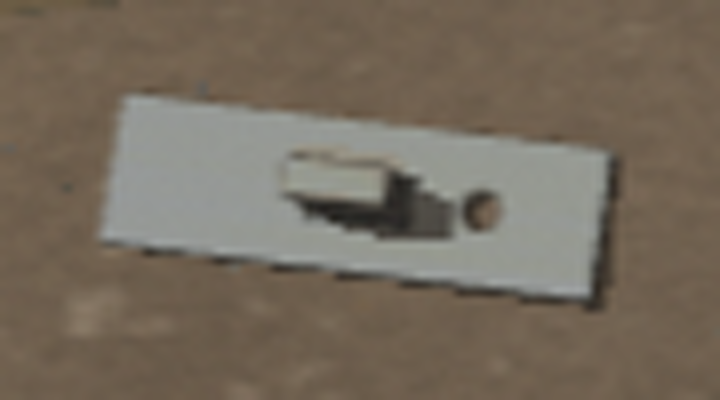

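View pics/cropF.png

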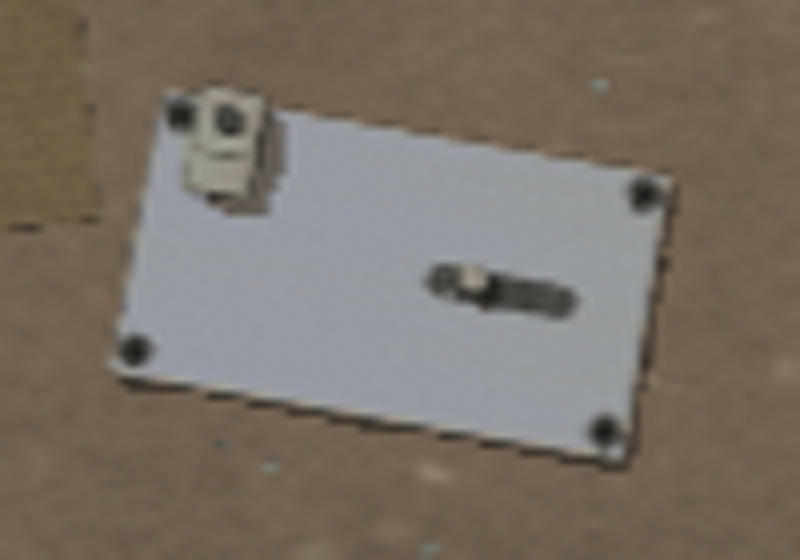

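```bash
python3 - <<'E'
from h import *
c=cam("top")
B=lambda u,v,z: ray(c,((u+.5)/8-.5+145,(v+.5)/8-.5+255),z)
F=lambda u,v,z: ray(c,((u+.5)/8-.5+265,(v+.5)/8-.5+215),z)
b=[B(*p,.01) for p in [(122,94),(100,242),(590,300),(614,150)]]
f=[F(*p,.012) for p in [(165,92),(672,180),(630,465),(112,372)]]
for q in (b,f): print([np.linalg.norm(q[i]-q[(i+1)%4]).round(4) for i in range(4)])
def fit(model,pts):
    m=np.array(model);p=np.array(pts)[:,:2];mc=m.mean(0);pc=p.mean(0)
    H=(m-mc).T@(p-pc);a=np.arctan2(H[0,1]-H[1,0],H[0,0]+H[1,1]);Rm=np.array([[np.cos(a),-np.sin(a)],[np.sin(a),np.cos(a)]])
    t=pc-Rm@mc;print("yaw",a,"t",t,"res",(p-(m@Rm.T+t)).round(4).tolist());return a,t,Rm
a,t,Rb=fit([(.025,.124),(-.025,.124),(-.025,-.04),(.025,-.04)],b)
print("hole",B(483,211,.005),"grip",B(335,179,.052),"pred",t+Rb@[0,.04])
# fixture centre unknown in y: use plate-centred then slot
a2,t2,Rf=fit([(.05,.0875),(.05,-.0875),(-.05,-.0875),(-.05,.0875)],f)
for n,p in dict(slotA=(425,280,.012),slotB=(580,301,.012),dow=(474,280,.0265),kp_corner=(187,190,.026)).items():
    print(n,F(*p),Rf.T@(F(*p)[:2]-t2))
E
```

```text
[np.float64(0.0498), np.float64(0.1642), np.float64(0.0504), np.float64(0.1659)]
[np.float64(0.1738), np.float64(0.098), np.float64(0.1754), np.float64(0.0974)]
yaw -0.13875844028354067 t [0.51643781 0.12178796] res [[0.0001, 0.0011], [0.0002, -0.0001], [-0.0003, -0.0002], [0.0, -0.0008]]
hole [0.51696194 0.12220622 0.005     ] grip [0.52230662 0.16082711 0.052     ] pred [0.52197036 0.1614035 ]
yaw -0.1981673472086136 t [ 0.59506683 -0.1699864 ] res [[-0.001, 0.0001], [-0.001, 0.0013], [0.0006, -0.0008], [0.0015, -0.0006]]
slotA [ 0.593538  -0.1802216  0.012    ] [ 0.00051612 -0.01033587]
slotB [ 0.58515313 -0.23195745  0.012     ] [ 0.00248074 -0.06270995]
dow [ 0.59045993 -0.19628509  0.0265    ] [ 0.00066076 -0.02669097]
kp_corner [ 0.62333228 -0.10146807  0.026     ] [0.01422287 0.07274207]
```

```bash
python3 - <<'E'
from h import *
c=cam("wrist");o=r.observe()
T=R.from_quat(o["eef_rot"]);C=R.from_quat(c["attitude"])
print(T.inv().apply(np.array(c["origin"])-o["ee_pos"]),(T.inv()*C).as_matrix().round(3))
print(o["time"])
# candidate look pose
yaw=-.198
off=R.from_quat(down(yaw)).apply(T.inv().apply(np.array(c["origin"])-o["ee_pos"]))
fw=R.from_quat(down(yaw)).apply(T.inv().apply(C.apply([0,0,1])))
print(off,fw)
z=.16; h=z+off[2]-.02
tgt=np.array([.593,-.16])-off[:2]-fw[:2]*h/-fw[2]
p=[tgt[0],tgt[1],z];print(p,r.inverse_kinematics(p,down(yaw)))
r.move_ptp(p,down(yaw)); c=cam("wrist","w1");print(r.observe()["time"]);np.savez("w1.npz",pixels=c["pixels"],intrinsics=c["intrinsics"],origin=c["origin"],attitude=c["attitude"])
E
```

```text
[ 0.08122883 -0.00058474 -0.14226665] [[ 0.    -0.949 -0.315]
 [ 1.     0.    -0.   ]
 [ 0.    -0.315  0.949]]
0.3
[0.01540511 0.0797568  0.14226665] [-0.06192175 -0.30856103 -0.94918691]
[np.float64(0.5960090142945961), np.float64(-0.14799775602179374), 0.16] [-3.57626337e-01  2.61890409e-01  1.69907260e+00 -4.44089210e-16
  1.18062964e+00 -1.59626337e-01]
3.4417
```

View pics/w1.png

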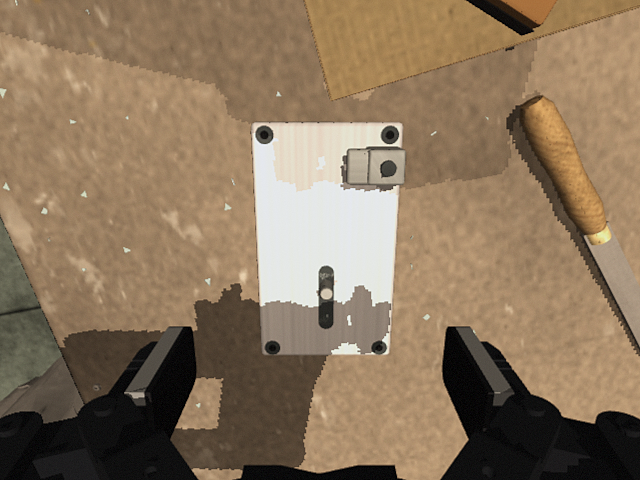

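```bash
python3 - <<'E'
import cv2
im=cv2.imread("pics/w1.png")
cv2.imwrite("pics/w1a.png",cv2.resize(im[240:365,245:405],None,fx=4.7,fy=4.7,interpolation=cv2.INTER_CUBIC))
cv2.imwrite("pics/w1b.png",cv2.resize(im[112:237,245:415],None,fx=4.7,fy=4.7,interpolation=cv2.INTER_CUBIC))
E
```

```text
(no output)
```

View pics/w1a.png

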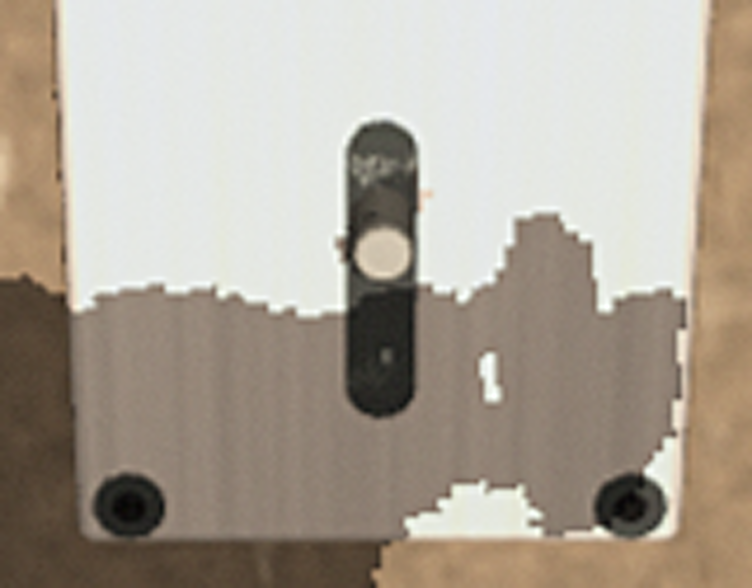

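View pics/w1b.png

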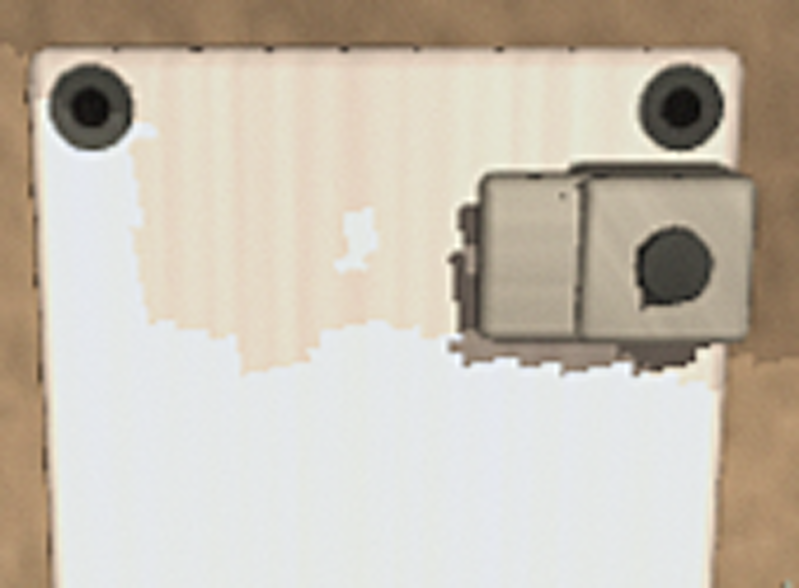

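```bash
python3 - <<'E'
from h import *
c=dict(np.load("w1.npz"))
s=4.7
A=lambda u,v,z: ray(c,((u+.5)/s-.5+245,(v+.5)/s-.5+240),z)[:2]
Bq=lambda u,v,z: ray(c,((u+.5)/s-.5+245,(v+.5)/s-.5+112),z)[:2]
f=np.array([Bq(742,48,.012),A(680,540,.012),A(78,540,.012),Bq(33,48,.012)])
print([np.linalg.norm(f[i]-f[(i+1)%4]).round(4) for i in range(4)])
yd=(f[0]+f[3]-f[1]-f[2]);yd/=np.linalg.norm(yd);yaw=np.arctan2(-yd[0],yd[1]);print("yaw",yaw)
xd=np.array([yd[1],-yd[0]]);m=f.mean(0);print("centre",m)
L=lambda p:(np.dot(p-m,xd).round(4),np.dot(p-m,yd).round(4))
s1,s2=A(381,120,.012),A(381,417,.012);print("slot",s1,s2,L(s1),L(s2),"mid",L((s1+s2)/2),(s1+s2)/2)
d=A(382,253,.0265);print("dowel",d,L(d))
print("lip corner",L(Bq(479,345,.034)),L(Bq(479,172,.034)))
E
```

```text
[np.float64(0.1733), np.float64(0.099), np.float64(0.1733), np.float64(0.0976)]
yaw -0.19866918508788603
centre [ 0.59716443 -0.16707728]
slot [ 0.59447889 -0.17945302] [ 0.58472663 -0.22972567] (np.float64(-0.0002), np.float64(-0.0127)) (np.float64(0.0002), np.float64(-0.0639)) mid (np.float64(-0.0), np.float64(-0.0383)) [ 0.58960276 -0.20458935]
dowel [ 0.59145303 -0.19472316] (np.float64(-0.0001), np.float64(-0.0282))
lip corner (np.float64(0.0121), np.float64(0.0496)) (np.float64(0.0116), np.float64(0.0722))
```

```bash
python3 - <<'E'
from h import *
r.set_gripper(0.6)
yaw=-.139
p=[.522,.161,.14]
r.move_ptp(p,down(yaw)); c=cam("wrist","w2");print(r.observe()["time"],r.observe()["ee_pos"]);np.savez("w2.npz",pixels=c["pixels"],intrinsics=c["intrinsics"],origin=c["origin"],attitude=c["attitude"])
E
```

```text
5.1333 [0.52291204 0.15996153 0.14032317]
```

View pics/w2.png

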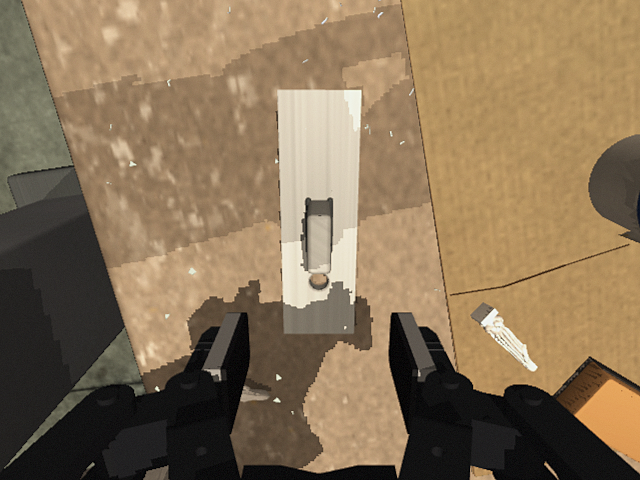

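```bash
python3 - <<'E'
import cv2
im=cv2.imread("pics/w2.png")
cv2.imwrite("pics/w2a.png",cv2.resize(im[190:340,260:380],None,fx=4,fy=4,interpolation=cv2.INTER_CUBIC))
cv2.imwrite("pics/w2b.png",cv2.resize(im[80:140,260:380],None,fx=6,fy=6,interpolation=cv2.INTER_CUBIC))
E
```

```text
(no output)
```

View pics/w2a.png

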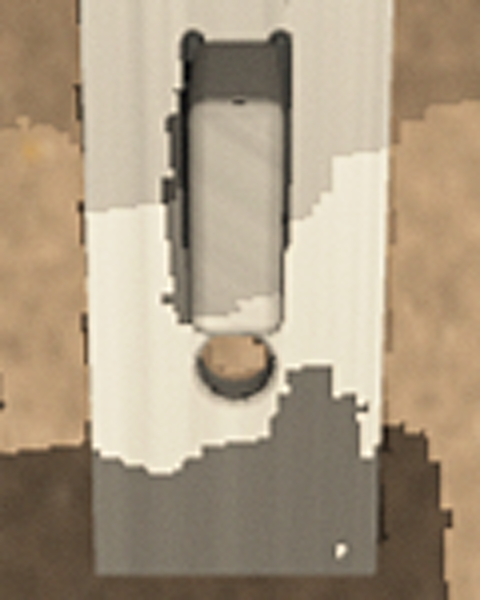

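View pics/w2b.png

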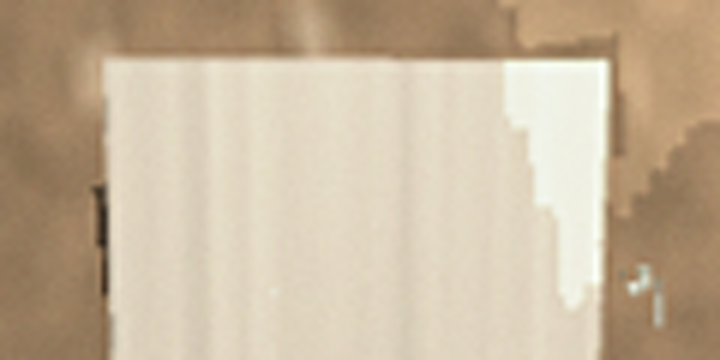

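```bash
python3 - <<'E'
from h import *
c=dict(np.load("w2.npz"))
A=lambda u,v,z: ray(c,((u+.5)/4-.5+260,(v+.5)/4-.5+190),z)[:2]
Bq=lambda u,v,z: ray(c,((u+.5)/6-.5+260,(v+.5)/6-.5+80),z)[:2]
f=np.array([Bq(611,58,.01),A(377,575,.01),A(96,575,.01),Bq(104,58,.01)])
print([np.linalg.norm(f[i]-f[(i+1)%4]).round(4) for i in range(4)])
yd=(f[0]+f[3]-f[1]-f[2]);yd/=np.linalg.norm(yd);yaw=np.arctan2(-yd[0],yd[1]);print("yaw",yaw)
m=f.mean(0);print("origin",m-.042*yd,"hole",A(235,362,.01),"grip",m-.002*yd,"griptop",A(236,(100+330)/2,.052))
E
```

```text
[np.float64(0.164), np.float64(0.0501), np.float64(0.164), np.float64(0.0502)]
yaw -0.14114163309850142
origin [0.51736652 0.12330514] hole [0.51721253 0.12449357] grip [0.52299346 0.16290738] griptop [0.52299964 0.16443253]
```

```bash
python3 - <<'E'
from h import *
q=down(-.141);P=[.5225,.1623]
r.move_straight([*P,.07],q,v=.1)
r.move_straight([*P,.020],q,v=.06)
o=r.observe();print(o["time"],o["ee_pos"],o["ft_force"])
r.set_gripper(0.0,90)
o=r.observe();print(o["time"],o["ee_pos"],o["ft_force"],o["grip_width"])
r.move_straight([*P,.040],q,v=.05); r.pause(.3)
o=r.observe();print(o["time"],o["ee_pos"],o["ft_force"],o["moment"],o["grip_width"])
cam("wrist","w3")
E
```

```text
6.9667 [0.52293246 0.16238964 0.02031793] [0.62528483 0.46239753 0.44834639]
7.3917 [0.52318904 0.16234199 0.02060299] [ 0.80825581 -0.02438448  1.52835497] 0.14595824728859902
8.2417 [0.52219299 0.16225136 0.03965322] [-0.54248454  0.02391407 -4.06655035] [-0.00254962  0.03090398  0.03209326] 0.14628231357821694
```

View pics/w3.png

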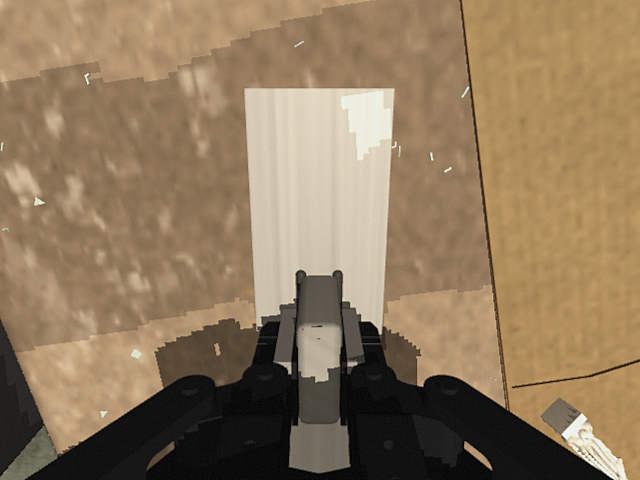

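```bash
cat >> h.py <<'E'
off=np.array([.51737-.5225,.12331-.1623])
DW=np.array([.59145,-.19472]); Y1=-.1985+.4
def tcp(hole,yaw,z):
    d=yaw+.141;c,s=np.cos(d),np.sin(d)
    return np.array([*(np.array(hole)-np.array([[c,-s],[s,c]])@off),z])
def st(t=""):
    o=r.observe();print(t,round(o["time"],2),o["ee_pos"].round(4),o["ft_force"].round(2),o["moment"].round(3));return o
E
python3 - <<'E'
from h import *
r.move_straight([.5225,.1623,.1],v=.15)
r.move_ptp(tcp(DW,Y1,.09),down(Y1))
r.move_straight(tcp(DW,Y1,.054),v=.06);r.pause(.2);st("hover")
h=r.move_straight(tcp(DW,Y1,.031),v=.012,stop_force=4);st(h)
cam("wrist","w4");cam("side","s4")
E
```

```text
hover 11.03 [ 0.5838 -0.1566  0.0547] [-0.11 -0.37 -4.79] [-0.029 -0.007 -0.035]
True 12.64 [ 0.5832 -0.1563  0.0324] [0.67 0.43 4.02] [-0.049 -0.076  0.008]
```

View pics/w4.png

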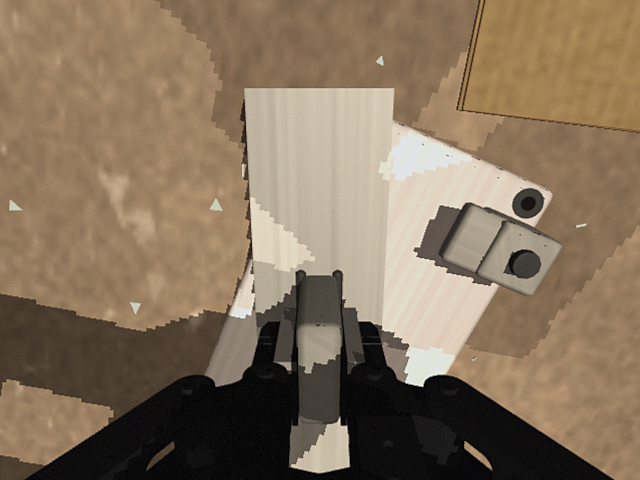

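```bash
python3 - <<'E'
from h import *
z=.0325
p0=tcp(DW,Y1,z)
r.move_straight(p0,v=.02);r.pause(.2);st("0")
res=[]
for d in [(1,0),(-1,0),(0,1),(0,-1)]:
    h=r.move_straight(p0+np.array([*d,0])*.004,v=.008,stop_force=4);o=st((d,h));res.append(o["ee_pos"][:2])
    r.move_straight(p0,v=.02);r.pause(.1)
res=np.array(res);cx=(res[0,0]+res[1,0])/2;cy=(res[2,1]+res[3,1])/2
print("centre offset",cx-p0[0],cy-p0[1]);st()
E
```

```text
0 13.27 [ 0.5832 -0.1562  0.0326] [-0.74  0.85  2.76] [-0.033 -0.091  0.006]
((1, 0), True) 13.57 [ 0.5833 -0.1562  0.0325] [-1.03  0.09  4.69] [-0.157 -0.065  0.039]
((-1, 0), True) 14.22 [ 0.5829 -0.1564  0.0326] [0.06 0.36 1.76] [-0.156 -0.092  0.021]
((0, 1), True) 14.86 [ 0.5829 -0.1563  0.0326] [0.71 0.02 3.73] [ 0.037 -0.085  0.032]
((0, -1), True) 15.49 [ 0.583  -0.1563  0.0326] [-0.03  1.    4.2 ] [-0.032 -0.122 -0.041]
centre offset -0.00011103062034967248 -1.7541354140587773e-05
 15.84 [ 0.583  -0.1563  0.0325] [-1.83  0.49  4.27] [-0.126  0.171 -0.02 ]
```

```bash
python3 - <<'E'
from h import *
z=.0345
p0=tcp(DW,Y1,z)
r.move_straight(p0,v=.02);r.pause(.2);st("0")
res=[]
for d in [(1,0),(-1,0),(0,1),(0,-1)]:
    h=r.move_straight(p0+np.array([*d,0])*.004,v=.006,stop_force=6);o=st((d,h));res.append(o["ee_pos"][:2])
    r.move_straight(p0,v=.015);r.pause(.15)
res=np.array(res);cx=(res[0,0]+res[1,0])/2;cy=(res[2,1]+res[3,1])/2
print("centre offset",cx-p0[0],cy-p0[1]);st()
E
```

```text
0 16.29 [ 0.5825 -0.1559  0.0335] [ 0.08  0.2  -3.8 ] [ 0.008 -0.069 -0.018]
((1, 0), False) 17.11 [ 0.5864 -0.1562  0.0343] [-4.29 -0.45 -1.73] [-0.14   0.636 -0.105]
((-1, 0), True) 18.19 [ 0.582  -0.1563  0.034 ] [ 3.14  0.39 -1.89] [-0.069 -0.511  0.102]
((0, 1), True) 19.27 [ 0.583  -0.1547  0.0336] [ 1.64 -2.96 -2.71] [-0.395 -0.376  0.073]
((0, -1), True) 20.42 [ 0.5827 -0.1579  0.0336] [ 2.03  1.15 -2.65] [ 0.092 -0.436  0.084]
centre offset 0.0010102390862366528 -2.347351491466254e-05
 20.95 [ 0.5826 -0.1561  0.034 ] [-0.32 -0.63 -4.73] [-0.287 -0.117  0.031]
```

```bash
python3 - <<'E'
from h import *
D=DW+[.0007,0]
r.move_straight(tcp(D,Y1,.0345),v=.02);r.pause(.1)
h=r.move_straight(tcp(D,Y1,.0315),v=.008,stop_force=5);o=st(("land",h))
r.move_straight(tcp(D,Y1,.0326),v=.02);r.pause(.5);st("flat")
YF=-.1985
for k in (.33,.26,.19,.12,.06):
    h=r.move_straight(tcp(D,YF+k,.0328),down(YF+k),v=.02,stop_force=10);o=st((k,h))
    if h: break
cam("wrist","w5")
E
```

```text
('land', True) 21.62 [ 0.5839 -0.1561  0.0328] [-0.28  1.09  4.61] [-0.349 -0.187  0.016]
flat 22.42 [ 0.5841 -0.1561  0.0329] [-1.57  2.85  6.07] [-0.13   0.059 -0.04 ]
(0.33, False) 22.71 [ 0.587  -0.1556  0.0327] [1.49 1.81 0.82] [ 0.187 -0.21  -0.061]
(0.26, False) 23.0 [ 0.5887 -0.1555  0.0325] [-1.63  0.82  3.51] [ 0.019  0.229 -0.131]
(0.19, False) 23.29 [ 0.5915 -0.1554  0.0326] [-2.12  0.35  3.  ] [ 0.043  0.439 -0.159]
(0.12, False) 23.58 [ 0.5945 -0.1554  0.0326] [-1.24  0.76  2.02] [ 0.129  0.411 -0.155]
(0.06, False) 23.85 [ 0.5971 -0.1557  0.0326] [-1.65  0.84  1.67] [ 0.185  0.281 -0.157]
```

View pics/w5.png

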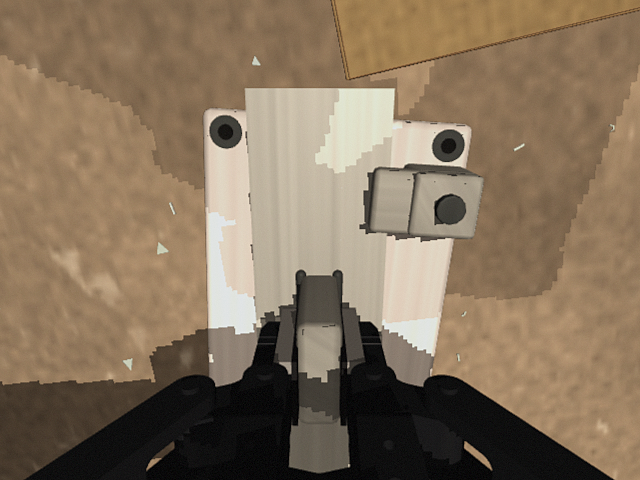

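Going well: the plate's right edge (x≈388) is already under the lip (left edge x≈370). Finish in small steps, watching force and moment.

```bash
python3 - <<'E'
from h import *
D=DW+[.0007,0];YF=-.1985
r.pause(.2);b=st("base")
for k in np.arange(.05,-.031,-.01):
    h=r.move_straight(tcp(D,YF+k,.0328),down(YF+k),v=.006,stop_force=8);r.pause(.1);o=st((round(k,3),h))
    if h or abs(o["moment"][2]-b["moment"][2])>.5 or np.linalg.norm((o["ft_force"]-b["ft_force"])[:2])>6: print("contact");break
cam("wrist","w6")
E
```

```text
base 24.1 [ 0.5971 -0.1557  0.0326] [-1.39  1.6   0.83] [ 0.105  0.199 -0.051]
(np.float64(0.05), False) 24.45 [ 0.5974 -0.1557  0.0326] [-0.88  0.66  0.59] [0.113 0.336 0.039]
(np.float64(0.04), False) 24.8 [ 0.5978 -0.1558  0.0326] [-1.33  0.97  1.03] [ 0.078  0.323 -0.012]
(np.float64(0.03), False) 25.15 [ 0.5982 -0.1559  0.0326] [-1.27  0.63 -0.79] [ 0.026  0.289 -0.037]
(np.float64(0.02), False) 25.5 [ 0.5988 -0.156   0.0327] [-0.14  0.11 -1.25] [ 0.021  0.209 -0.047]
(np.float64(0.01), False) 25.85 [ 0.5993 -0.156   0.0327] [-0.18 -0.83 -3.19] [-0.013 -0.007  0.004]
(np.float64(-0.0), False) 26.2 [ 0.5995 -0.156   0.0327] [ 0.21 -0.02 -2.72] [-0.039  0.042 -0.039]
(np.float64(-0.01), False) 26.55 [ 0.5993 -0.1558  0.0327] [-2.23  1.04 -1.53] [0.167 0.467 0.128]
(np.float64(-0.02), False) 26.9 [ 0.5991 -0.1557  0.0327] [-4.25  2.01  0.19] [0.358 0.813 0.429]
(np.float64(-0.03), False) 27.25 [ 0.5989 -0.1556  0.0327] [-6.34  2.61  1.97] [0.465 1.053 0.646]
contact
```

View pics/w6.png

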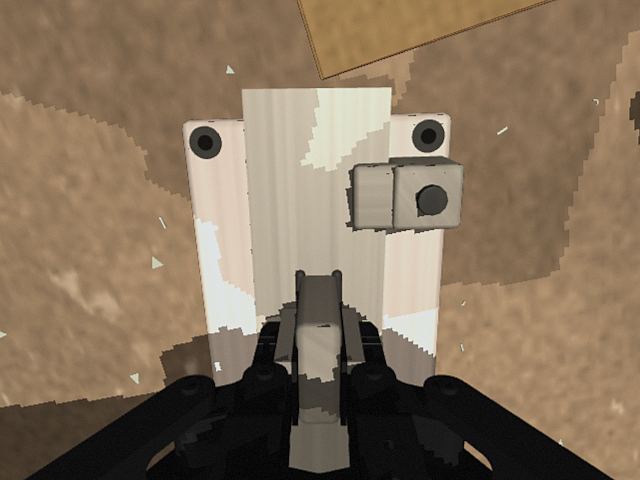

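```bash
python3 - <<'E'
from h import *
D=DW+[.0007,0];YF=-.1985
r.move_straight(tcp(D,YF-.008,.0328),down(YF-.008),v=.006);r.pause(.2);st("relieved")
h=r.move_straight(tcp(D,YF-.008,.031),v=.006,stop_force=4);st(h)
r.set_gripper(.45);r.pause(.2);o=st("open")
p=o["ee_pos"].copy();p[2]=.16
r.move_straight(p,v=.1);
c=cam("wrist","w7");np.savez("w7.npz",pixels=c["pixels"],intrinsics=c["intrinsics"],origin=c["origin"],attitude=c["attitude"]);cam("side","s7");st()
E
```

```text
relieved 27.79 [ 0.5995 -0.156   0.0327] [-4.1   2.01 -0.93] [0.262 0.603 0.312]
True 28.02 [ 0.5994 -0.156   0.0325] [ 1.26 -0.14  2.66] [-0.056 -0.189  0.093]
open 28.58 [ 0.5952 -0.1541  0.0294] [-0.23 -0.62 -0.41] [ 0.003 -0.005 -0.015]
 30.13 [ 0.5945 -0.1539  0.1589] [-0.16 -0.08 -0.07] [-0.015 -0.004 -0.03 ]
```

View pics/w7.png

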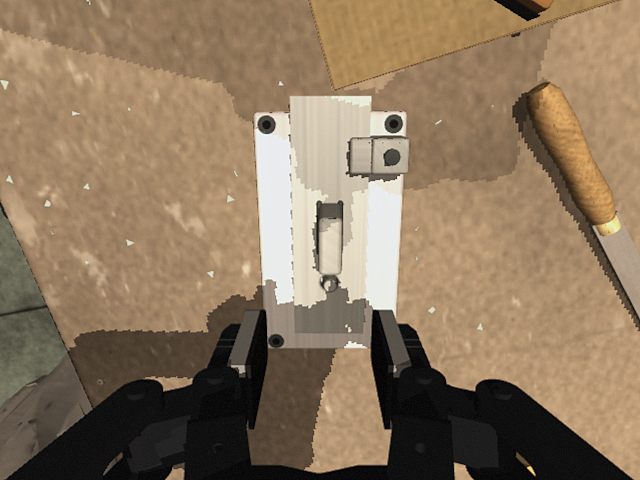

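```bash
python3 - <<'E'
import cv2
im=cv2.imread("pics/w7.png")
cv2.imwrite("pics/w7a.png",cv2.resize(im[85:195,245:415],None,fx=4.7,fy=4.7,interpolation=cv2.INTER_CUBIC))
cv2.imwrite("pics/w7b.png",cv2.resize(im[260:355,250:410],None,fx=4.7,fy=4.7,interpolation=cv2.INTER_CUBIC))
s=cv2.imread("pics/s7.png");cv2.imwrite("pics/s7a.png",cv2.resize(s[220:290,270:350],None,fx=8,fy=8,interpolation=cv2.INTER_CUBIC))
E
```

```text
(no output)
```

View pics/w7a.png

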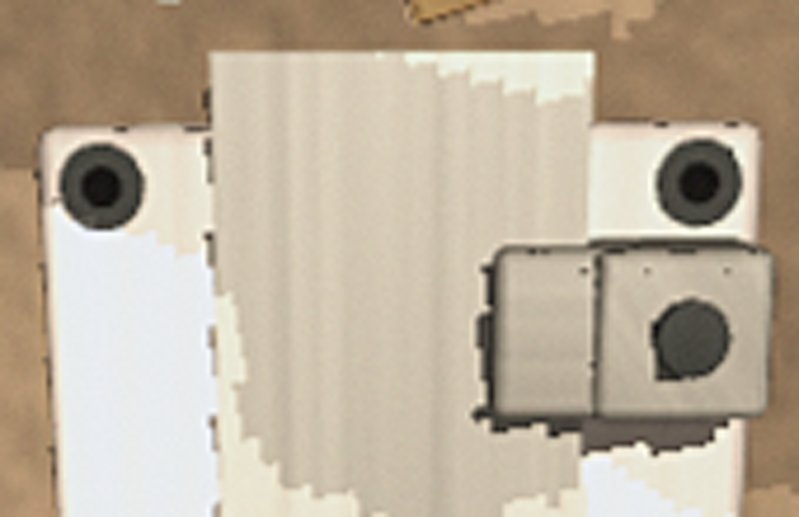

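View pics/w7b.png

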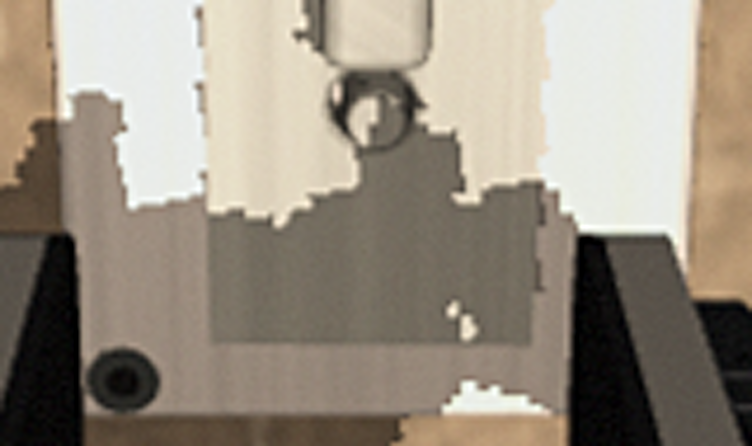

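View pics/s7a.png

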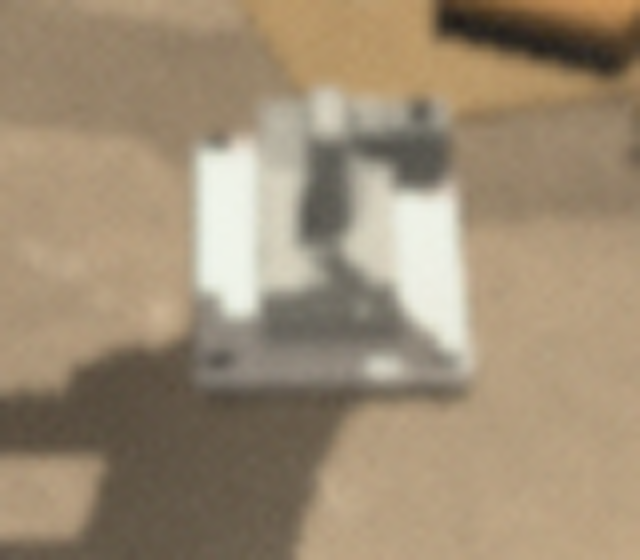

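```bash
python3 - <<'E'
from h import *
c=dict(np.load("w7.npz"));s=4.7
A=lambda u,v,z: ray(c,((u+.5)/s-.5+245,(v+.5)/s-.5+85),z)[:2]
Bq=lambda u,v,z: ray(c,((u+.5)/s-.5+250,(v+.5)/s-.5+260),z)[:2]
f=np.array([A(594,51,.022),Bq(531,344,.022),Bq(211,344,.022),A(210,51,.022)])
print([np.linalg.norm(f[i]-f[(i+1)%4]).round(4) for i in range(4)])
yd=(f[0]+f[3]-f[1]-f[2]);yd/=np.linalg.norm(yd);print("yaw rel",np.arctan2(-yd[0],yd[1])+.1985)
# fixture corners, this picture (z .012)
g=np.array([A(758,123,.012),A(40,127,.012)]);gb=Bq(80,412,.012)
yf=np.array([-np.sin(-.1985),np.cos(-.1985)]);xf=np.array([yf[1],-yf[0]])
print("fix yaw from top edge",np.arctan2(*(g[0]-g[1])[::-1]), np.linalg.norm(g[0]-g[1]))
m=f.mean(0);o=m-.042*yd;t=m+.057*yd
O1=np.array([.59716,-.16708])-.0378*yf
O2=g.mean(0)-(.0875+.0378)*yf
for O in (O1,O2): print("bracket",(o-O)@xf,(o-O)@yf,"tail",(t-O)@xf,(t-O)@yf)
st()
E
```

```text
[np.float64(0.1636), np.float64(0.0497), np.float64(0.164), np.float64(0.0499)]
yaw rel -0.005141184111059183
fix yaw from top edge -0.19909812033302454 0.09770409649619619
bracket -0.0005771702290741676 0.009834229893851453 tail -6.819524427155236e-05 0.10883292152391719
bracket -0.00026620070301632253 0.010810625559914128 tail 0.0002427742817862947 0.10980931718997987
 30.13 [ 0.5945 -0.1539  0.1589] [-0.16 -0.08 -0.07] [-0.015 -0.004 -0.03 ]
```

All within tolerance: tail x is about 0 mm, yaw error −0.005 rad, and the plate dimensions check at z = 0.022.

```bash
python3 - <<'E'
from workcell import r
r.sign_off()
E
```

```text
the job is handed in; nothing more can be done
```

The bracket is home on the fixture and released, and I handed the job in at about 30 s of the 72 s allowed.

**What I did:** I found the bracket, fixture and dowel with the top and wrist cameras. I gripped the upright tab and came down with the tail swung 0.4 rad clear of the keeper. The hole dropped over the dowel on the first try. Small sideways probes confirmed the dowel was in the hole and centred it. I landed the bracket flat, swung it round the dowel until it met the stop, backed off most of the load, let go and retracted.

**Last checks, from the wrist picture:**

| Check | Measured | Required |
|---|---|---|
| Bracket x in fixture frame | -0.3 to -0.6 mm | within ±5 mm |
| Bracket y in fixture frame | +10 mm | within ±22 mm |
| Tail x | about 0 mm | -4 to +6 mm |
| Tail y | +109 mm | above 60 mm |

- **Yaw:** the bracket is within 0.005 rad of the fixture's yaw, with its tail visible under the lip.
- **Flatness:** I have no direct reading. The TCP height at landing put the underside at 12–13 mm, against a 14 mm limit and a 12 mm plate top. The plate also measured its true size when projected at 22 mm, its top-face height when seated.
- **Forces:** wrist readings stayed under about 8 N; contact forces on the fixture itself were not measured directly.
- **Bystanders:** the arm never went near the wax tub or sanding block, but I did not re-measure them at the end.

**Disagreements:**
- One sideways probe, towards +x, ran its full 4 mm without triggering its stop force. The centre in x was therefore only good to about 1 mm.
- The top and wrist cameras differed by 1–1.5 mm in absolute position, but agreed on the offset between bracket and dowel.

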